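# Close the battery cap of a second-hand lantern torch

## Robot

A 7-joint arm with a two-finger parallel gripper is mounted at the origin on the work surface. World frame = base frame: x ahead of the robot, y to its left, z up, the work surface at z = 0. Lengths are in m, angles in rad, forces in N, time in s.
With the tool pointing down it reaches from about 0.4 to 0.85 m from the base axis. Payload 6.9 kg.
Tool frame: the origin (TCP) lies midway between the tips of the shut fingers; the grasp point (between the pads) lies 19 mm behind it; y points along the fingers, x is the direction in which the jaws open and shut, and the axes are right-handed (so a half turn about y gives the same grasp; the last joint's range is limited). The gripper opens to 85 mm and grips with 20 to 120 N. Pads are 22 mm wide; open, the fingers measure 114 mm over their backs; the gripper's body (76 mm by 85 mm) begins 54 mm behind the grasp point. The pads swing forward as they close: fully open they stand 13 mm farther back than shut.
Start: joints at [1.294, 0.507, -0.238, 1.5, 0.126, 1.149, -0.155], TCP at [0.233, -0.58, 0.231] pointing down, gripper open.
Joint ranges: [-3.08, 3.08], [-0.24, 2.05], [-1.43, 1.35], [0, 2.5], [-1.52, 4.66], [0.17, 1.96], [-2.89, 2.89]. Speed limits (rad/s): [2.39, 2.39, 3.14, 3.14, 3.14, 3.14, 3.14].

## Interface

Orientations are given as a rotation vector (axis times angle).
In Python, from workcell import arm gives the robot as it stands.
- The arm moves only by the tool arm_command, never from a script. Its argument "commands" is one flat list of numbers, 7 for each row, row after row: the turn, a rotation vector about the tool's x, y, z in rad, then the shift along the tool's x, y, z in cm, then the closure, from -1 (fully open) to 1 (shut), so that 0 is half open. In form: [rx, ry, rz, dx, dy, dz, claw, rx, ry, rz, dx, dy, dz, claw, ...]. A call has 1 to 10 rows; each row is the pose to reach, as a shift and turn from the pose commanded when the call began, along the tool's axes at that moment; what a row does not reach only later rows make up. A row lasts 1/10 s, in which the tool goes at most 50 mm and 8.59 degrees, less where a joint would pass 70% of its speed; a pose out of reach is approached as far as the arm can. A call with a gripper value outside its range is refused whole. The fingers move at their own pace and stop on an object; the grip force is fixed at half the most. Time passes only in rows, so rows that repeat a pose let the fingers close. It gives the time, the measured TCP pose, the force and the opening at its end, in the units of the state.
- arm.sense(): the state, without advancing time (a new reading comes with each control period).
- arm.read_camera(name): name is "scene" or "top" or "wrist"; returns the picture (400x640x3 uint8, red, green, blue); there is no depth.
- arm.get_calibration(name): a dict with "vertical_fov" (degrees; the focal length in pixels is half the picture's height over the tangent of half this angle, whatever the lens; pixels are square), "cx", "cy" (the principal point, pixels), "dist_coeffs" ([k1, k2, p1, p2, k3] as OpenCV has them; the pictures are not rectified), "pose" (4x4, takes a point from camera to world coordinates). Camera axes: x right, y down, z forward; pixel columns grow to the right and rows downward; lengths in m; the calibration is good to about 2 mm. A picture is of the moment at which its call begins: read the wrist's pose just before it. get_calibration takes no time and is no camera call; for the wrist camera it gives the pose at the moment of the call.
- arm.hand_in(): hands the job in, once; it reports no verdict.
Trained networks look in the newest picture that a camera, given by its name, has taken for a name from the list of things; names that differ only in an ending like _2 or _b are one class to them, and where a whole thing is asked for, a point or a joint stands for the part that bears it (a point fixed in the world has none). Each returns a list of dicts, best first, with "score" (0 to 1); they miss things now and then, are a little off and sometimes report something else, mostly with a low value. They report only what shows in the picture. A call takes as long as a camera call.
- arm.masks_of(camera, name): "mask" (400x640 bool, what is visible of it) and "rect" ([centre column, centre row, width, height] in pixels, round what is visible of it).
- arm.tip_of(camera, name): "location" ([row, column] in pixels: a listed point, or the origin of a listed thing).
The state is a dict: "t": time; "joints": joint angles; "dq": joint speeds; "tau": joint torques, N m; "eef_pos": TCP position; "eef_rot": TCP orientation; "contact_force": force on the tool from outside, world axes, zero at the start; "ft_torque": the same for the moment, N m; "grip_width": opening from 0.0 (shut) to 1.0 (fully open).
Only numpy, scipy, OpenCV 4.12 (cv2) and the standard library are available. Lean on these libraries where they do the work, as an engineer would, in place of code of your own. Each camera call takes 0.05 s, during which the arm holds its last target.

## Task

The torch's battery cap has only been laid on its screw neck. Without taking the cap off, turn it backward (anticlockwise seen from above) until it drops into the start of the thread, then screw it forward (clockwise) until it is fully home against its stop, with the white mark of the cap at the green mark of the torch; let go of it and leave the other goods where they stand.

Things in the scene. Friction and masses are not known exactly. Their poses are not given: they have to be found in the camera images.
- torch: Lantern torch, lens down, fixed in a round steel stand (radius 66 mm): black head radius 52 mm, orange barrel 36 mm, black collar radius 44 mm with its top 130.5 mm up, then a grey screw neck. Origin: centre of the underside, on the work surface; z is the axis, up; +x points to the red mark.
- neck_rim (a point): Centre of the screw neck's rim, 156 mm up. Neck radius 24 mm, 29 over threads. Three thread gaps, 120 deg apart, one at the red mark. Between them the threads are level on top, 150 mm up, with a stop at the clockwise end: a cap lying there turns anticlockwise till its pins fall into the gaps; clockwise it jams. The gap's far side stops it 9 deg past the red mark.
- cap: Loose grey battery cap, about 0.14 kg, radius 34 mm (35 over its ribs), 30 mm tall to its flat top, with a grip bar on top. Origin: centre of the open lower edge; z up, +x to the white mark. Origin's height above the torch's origin: 148.5 mm as it lies at the start, 139 once dropped, about 132.5 fully home. Three pins inside, one under the white mark. 1 mm play all round.
- bar_top (a point): Middle of the top of the cap's black grip bar, on the cap's axis, 54 mm above the cap's origin. The bar is 56 mm long (cap's x), 14 mm wide (y), and stands 24 mm above the cap's flat top. Pushed round without being squeezed, the cap falls and follows the thread down by its own weight.
- cap_mark (a point): White mark on the cap's +x side, 36 mm from its axis, at the height of its lower edge; a white stripe runs on the bar's top from the middle to this end. At the start it lies 25 to 80 degrees clockwise (from above) of the red mark.
- start_mark (a point): Red mark on the collar's top, at a thread start: 36 mm from the axis on the torch's +x side, 131 mm up. The cap drops when the white mark is within about 9 degrees of it.
- closed_mark (a point): Green mark on the collar's top, 36 mm from the axis, 131 mm up, 98.5 degrees clockwise of the red one. From the drop, turning the cap clockwise brings it down 0.075 mm per degree (level for the first 10 degrees) until it meets a hard stop with the white mark at this one.
- candlestick: Brass candlestick, base radius 46 mm, 190 mm tall, loose. Origin: centre of the underside.
- trinket_box: Dark wooden trinket box, 108 x 138 x 100 mm, loose. Origin: centre of the underside.
- carton: Plain white carton, 90 x 90 x 150 mm, loose. Origin: centre of the underside.
- fan: Folded wooden fan with a red edge, lying flat, 210 x 32 x 15 mm, long along its x, loose. Origin: centre of the underside.

How it is judged:
On the way:
1. the cap has been turned back and has dropped level into the thread start, its white mark still within 20 mm of the red mark (z of cap in the frame of torch below 0.1415 m and angle between the z axis of cap and the z axis of torch, either way round below 0.06 rad and horizontal distance between cap_mark and start_mark below 0.02 m), for 0.05 s.
At the end, for the whole second after the job is handed in: The cap sits level (within 0.05 rad) and centred (within 3 mm) on the neck, its lower edge 130.5 to 134 mm above the work surface, its white mark within 6.5 mm of the green mark (measured level), released and at rest; the candlestick, trinket box, carton and fan are within 30 mm of where they stood (z of cap in the frame of torch between 0.1305 and 0.134 m and angle between the z axis of cap and the z axis of torch, either way round below 0.05 rad and horizontal distance between cap and torch below 0.003 m and horizontal distance between cap_mark and closed_mark below 0.0065 m and linear speed of cap below 0.02 m/s and distance of each of candlestick, trinket_box, carton, fan from where it was at the start of the episode below 0.03 m); the robot touches nothing.
It fails at once if the cap is taken off (raised 8 mm above where it lay) (z of cap in the frame of torch above 0.1565 m).
It fails at once if another article is pushed 30 mm or more (distance of any of candlestick, trinket_box, carton, fan from where it was at the start of the episode above 0.03 m).
It also fails if it takes over 51 s, if anything falls off the work surface, if the arm or the gripper's body presses on something with over 40 N, if the wrist force passes 120 N, or if a joint passes its speed limit or range.

## Working session

There is one attempt and no reset: what is moved stays moved. The work goes in short steps, Python scripts to look and compute and a tool call to move; the robot and the scene stay as the last step left them, time stands still between calls to the robot, and variables do not carry over. Pictures are saved under pics/ and viewed, and the job is handed in when it is done.

Besides the shell and the picture viewer there is one more tool, called after ">>>" as name(argument=value, ...) on one line, values as JSON. arm_command: Moves the arm, as the interface text tells. Its arguments: {"type":"object","properties":{"commands":{"type":"array","items":{"type":"number"}}},"required":["commands"]}

```bash
mkdir -p pics; ls; python3 - <<'E'
from workcell import arm
import cv2
s=arm.sense(); print({k:s[k] for k in ('t','eef_pos','eef_rot','contact_force','grip_width')})
for c in ('scene','top','wrist'):
    k=arm.get_calibration(c); print(c,k)
    im=arm.read_camera(c); cv2.imwrite(f'pics/a_{c}.png',im[:,:,::-1])
    for n in ('torch','cap','bar_top','cap_mark','start_mark','closed_mark','neck_rim','candlestick','trinket_box','carton','fan'):
        print(c,n,[(round(d['score'],2),[round(v) for v in d['location']]) for d in arm.tip_of(c,n)][:2]) if c!='x' else 0
E
```

```text
pics
{'t': 0.0, 'eef_pos': array([ 0.23320557, -0.57932891,  0.23042641]), 'eef_rot': array([-1.36532263,  0.92382228, -0.92139416]), 'contact_force': array([ 0.46693554, -0.83960013,  1.21523965]), 'grip_width': 1.0012651844491836}
scene {'vertical_fov': 46.03581021481725, 'cx': 317.51393334558924, 'cy': 198.99569084786108, 'dist_coeffs': array([-0.11949264,  0.        ,  0.        ,  0.        ,  0.        ]), 'pose': array([[-0.70150733,  0.60708192, -0.3732814 ,  1.05695973],
       [ 0.71255114,  0.60673477, -0.35234045,  0.42835518],
       [ 0.01258329, -0.5131515 , -0.8582058 ,  1.14244493],
       [ 0.        ,  0.        ,  0.        ,  1.        ]])}
scene torch [(0.74, [221, 366])]
scene cap [(0.77, [193, 372])]
scene bar_top [(0.65, [178, 371])]
scene cap_mark [(0.64, [203, 364])]
scene start_mark [(0.81, [208, 376])]
scene closed_mark [(0.79, [201, 355]), (0.62, [176, 374])]
scene neck_rim [(0.67, [193, 371]), (0.63, [192, 370])]
scene candlestick [(0.58, [274, 429])]
scene trinket_box [(0.89, [137, 253])]
scene carton [(0.73, [258, 277])]
scene fan [(0.82, [312, 351])]
[... 802 characters left out ...]
carton [(0.96, [159, 318])]
top fan [(0.79, [172, 235]), (0.73, [246, 290])]
wrist {'vertical_fov': 69.24473342760488, 'cx': 319.05959626641726, 'cy': 199.8701637141319, 'dist_coeffs': array([0.00576969, 0.        , 0.        , 0.        , 0.        ]), 'pose': array([[ 0.37318263, -0.88732106, -0.27091708,  0.30236322],
       [-0.92775727, -0.35725794, -0.10785737, -0.55139389],
       [-0.00108316,  0.29159579, -0.95654102,  0.37497337],
       [ 0.        ,  0.        ,  0.        ,  1.        ]])}
wrist torch []
wrist cap []
wrist bar_top []
wrist cap_mark []
wrist start_mark []
wrist closed_mark []
wrist neck_rim []
wrist candlestick []
wrist trinket_box []
wrist carton []
wrist fan []
```

```bash
python3 - <<'E'
import cv2,numpy as np
a=cv2.imread('pics/a_top.png');b=cv2.imread('pics/a_scene.png')
cv2.imwrite('pics/b_top.png',cv2.resize(a[130:330,180:500],None,fx=2.5,fy=2.5,interpolation=cv2.INTER_CUBIC))
cv2.imwrite('pics/b_scene.png',cv2.resize(b[100:350,220:480],None,fx=2.4,fy=2.4,interpolation=cv2.INTER_CUBIC))
cv2.imwrite('pics/b_topz.png',cv2.resize(a[205:275,240:330],None,fx=8,fy=8,interpolation=cv2.INTER_CUBIC))
E
```

```text
(no output)
```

View pics/a_top.png

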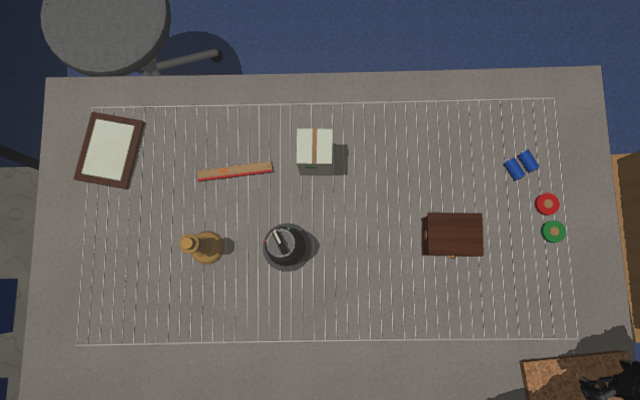

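View pics/b_topz.png

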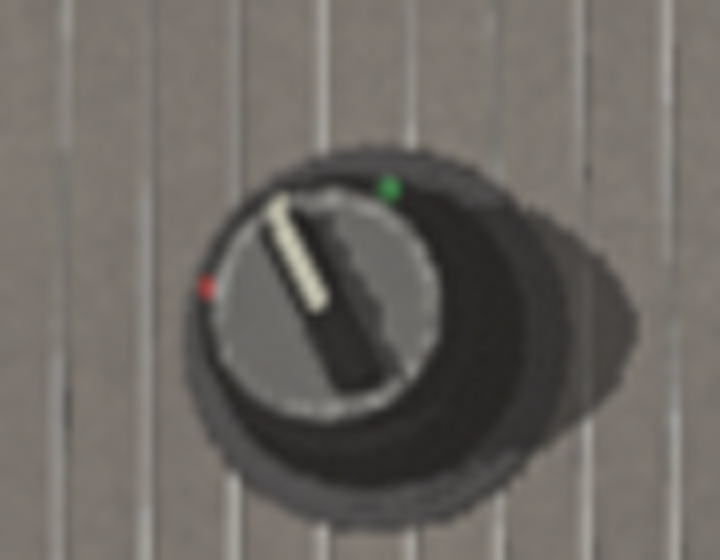

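View pics/b_scene.png

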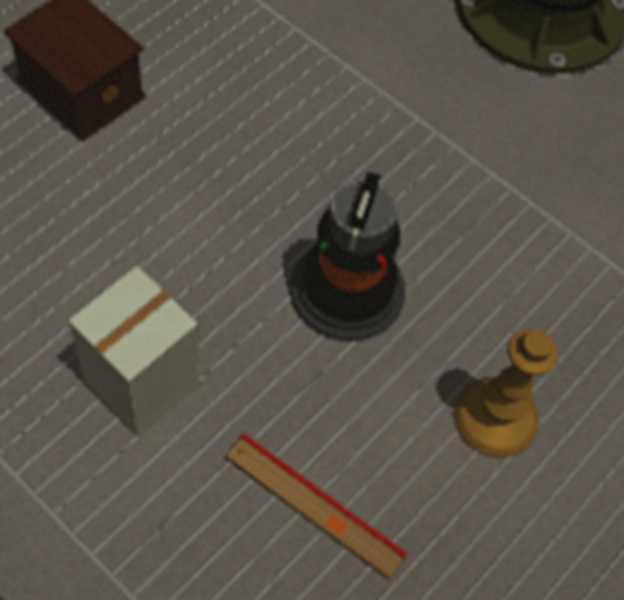

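```bash
cat > h.py <<'E'
import numpy as np, cv2
np.set_printoptions(precision=4,suppress=True)
def K(k):
    f=200/np.tan(np.radians(k['vertical_fov']/2)); return np.array([[f,0,k['cx']],[0,f,k['cy']],[0,0,1.]])
def ray(k,uv):
    p=cv2.undistortPoints(np.array([[uv]],float),K(k),k['dist_coeffs'])[0,0]
    d=k['pose'][:3,:3]@np.array([p[0],p[1],1]); return k['pose'][:3,3],d/np.linalg.norm(d)
def atz(k,uv,z):
    o,d=ray(k,uv); return o+d*(z-o[2])/d[2]
def tri(rs):
    A=0;b=0
    for o,d in rs:
        P=np.eye(3)-np.outer(d,d);A=A+P;b=b+P@o
    x=np.linalg.solve(A,b); return x,[np.linalg.norm((np.eye(3)-np.outer(d,d))@(x-o)) for o,d in rs]
def proj(k,X):
    T=np.linalg.inv(k['pose']); r=cv2.Rodrigues(T[:3,:3])[0]
    return cv2.projectPoints(np.array([X],float).reshape(-1,3),r,T[:3,3],K(k),k['dist_coeffs'])[0][:,0]
E
python3 - <<'E'
from h import *
from workcell import arm
from scipy.spatial.transform import Rotation as R
T=arm.get_calibration('top');S=arm.get_calibration('scene')
s=arm.sense()
print('Rtool',R.from_rotvec(s['eef_rot']).as_matrix(),s['t'])
pts={'red':((265.6,241),(379.2,209.2)),'green':((288.75,228.5),(354.6,202.1)),'bar':((280,243),(371,178))}
for n,(a,b) in pts.items(): print(n,tri([ray(T,a),ray(S,b)]))
print('white end',atz(T,(274.6,230),.2025),'mid',atz(T,(280,243.1),.2025),'red',atz(T,pts['red'][0],.131),atz(S,pts['red'][1],.131),'green',atz(T,pts['green'][0],.131),atz(S,pts['green'][1],.131))
for n,px,z in (('candle',(211,244),0),('candletop',(188,243),.19),('carton',(318,159),0),('box',(448,237),0)):print(n,atz(T,px,z))
E
```

```text
Rtool [[ 0.3735  0.      0.9276]
 [-0.9276  0.0001  0.3735]
 [-0.     -1.      0.    ]] 1.8
red (array([0.527 , 0.1409, 0.1259]), [np.float64(0.000307904735018216), np.float64(0.00030790473501817844)])
green (array([0.5566, 0.0835, 0.1277]), [np.float64(0.00042671241242701094), np.float64(0.00042671241242696063)])
bar (array([0.5169, 0.0953, 0.2069]), [np.float64(0.0020366163126358926), np.float64(0.0020366163126357413)])
white end [0.5465 0.11   0.2025] mid [0.5158 0.0974 0.2025] red [0.5264 0.1404 0.131 ] [0.5298 0.1421 0.131 ] green [0.5565 0.0829 0.131 ] [0.558 0.085 0.131]
candle [0.5303 0.3083 0.    ]
candletop [0.5206 0.3152 0.19  ]
carton [0.7653 0.0102 0.    ]
box [ 0.539  -0.3426  0.    ]
```

>>> arm_command(commands=[0, 0, 0, -10, -8, 10, 0, 0, 0, 0, -52, -13, 51.5, 0, 0, 0, 0, -52, -13, 51.5, 0, 0, 0, 0, -52, -13, 51.5, 0, 0, 0, 0, -52, -13, 51.5, 0, 0, 0, 0, -52, -13, 51.5, 0, 0, 0, 0, -52, -13, 51.5, 0, 0, 0, 0, -52, -13, 51.5, 0, 0, 0, 0, -52, -13, 51.5, 0, 0, 0, 0, -52, -13, 51.5, 0])

```text
t: 2.8
eef_pos: [0.423, -0.1276, 0.3247]
eef_rot: [-1.366, 0.922, -0.924]
contact_force: [2.3, -0.9, 0.1]
grip_width: 0.502
```

>>> arm_command(commands=[0, 0, 0, -17.4, -3.6, 17.1, 0, 0, 0, 0, -17.4, -3.6, 17.1, 0, 0, 0, 0, -17.4, -3.6, 17.1, 0, 0, 0, 0, -17.4, -3.6, 17.1, 0, 0, 0, 0, -17.4, -3.6, 17.1, 0, 0, 0, 0, -17.4, -3.6, 17.1, 0, 0, 0, 0, -17.4, -3.6, 17.1, 0])

```text
t: 3.5
eef_pos: [0.5163, 0.0969, 0.3598]
eef_rot: [-1.367, 0.921, -0.92]
contact_force: [-1.0, -0.3, 0.3]
grip_width: 0.502
```

```bash
cat > look.py <<'E'
import sys,pickle
from h import *
from workcell import arm
from scipy.spatial.transform import Rotation as R
tag=sys.argv[1]; names=sys.argv[2:]
k=arm.get_calibration('wrist'); im=arm.read_camera('wrist'); s=arm.sense()
cv2.imwrite(f'pics/{tag}.png',im[:,:,::-1])
pickle.dump((k,im,s),open(tag+'.pkl','wb'))
print(s['t'],s['eef_pos'],s['eef_rot'],s['joints'],s['contact_force'],s['ft_torque'],s['grip_width'])
for n in names: print(n,[(round(d['score'],2),[round(v,1) for v in d['location']]) for d in arm.tip_of('wrist',n)][:2])
E
python3 look.py w1 bar_top start_mark closed_mark cap_mark
```

```text
3.55 [0.5161 0.0953 0.3597] [-1.3674  0.9227 -0.9225] [ 0.2077  0.3025 -0.6174  1.5183  0.177   1.3779 -1.61  ] [-0.0321 -0.0488 -0.4806] [-0.0147  0.0098 -0.007 ] 0.5046086938626348
bar_top [(0.9, [179.9, 315.2])]
start_mark [(0.89, [154.9, 293.0])]
closed_mark [(0.79, [147.0, 338.2]), (0.34, [169.0, 316.5])]
cap_mark [(0.71, [140.0, 315.5]), (0.46, [179.9, 316.9])]
```

View pics/w1.png

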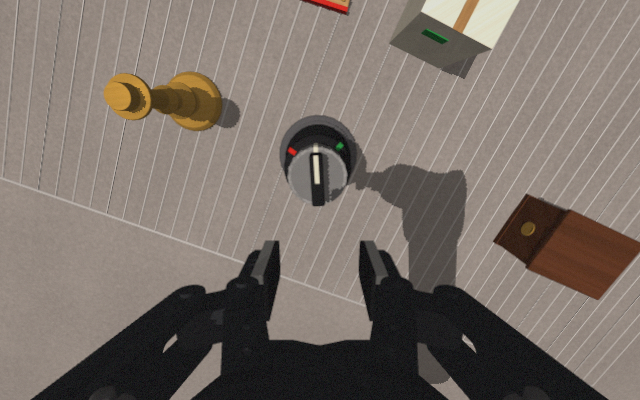

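>>> arm_command(commands=[0, 0, 0, 0, 4, 0, 0, 0, 0, 0, 0, 7, 0, 0, 0, 0, 0, 0, 7, 0, 0, 0, 0, 0, 0, 7, 0, 0])

```text
t: 4.15
eef_pos: [0.5164, 0.095, 0.2907]
eef_rot: [-1.366, 0.924, -0.924]
contact_force: [-0.1, -0.7, 0.6]
grip_width: 0.504
```

```bash
python3 look.py w2 bar_top start_mark closed_mark cap_mark; python3 - <<'E'
import cv2
a=cv2.imread('pics/w1.png');b=cv2.imread('pics/w2.png')
import numpy as np
cv2.imwrite('pics/w1z.png',cv2.resize(a[100:220,260:380],None,fx=5,fy=5,interpolation=cv2.INTER_CUBIC))
cv2.imwrite('pics/w2z.png',cv2.resize(b[100:260,240:400],None,fx=3.7,fy=3.7,interpolation=cv2.INTER_CUBIC))
E
```

```text
4.2 [0.517  0.0955 0.2915] [-1.3647  0.9223 -0.9243] [ 0.2023  0.3406 -0.6101  1.6547  0.2063  1.2095 -1.6427] [-0.8957 -0.5214  0.9633] [-0.0207  0.0511  0.0353] 0.4996397592160904
bar_top [(0.8, [197.1, 314.4])]
start_mark [(0.8, [159.8, 288.9])]
closed_mark [(0.87, [154.2, 340.0])]
cap_mark [(0.83, [145.4, 311.0])]
```

View pics/w1z.png

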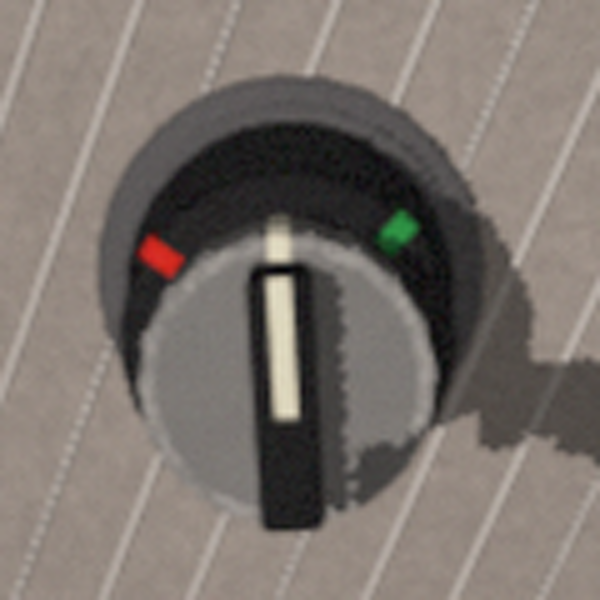

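View pics/w2z.png

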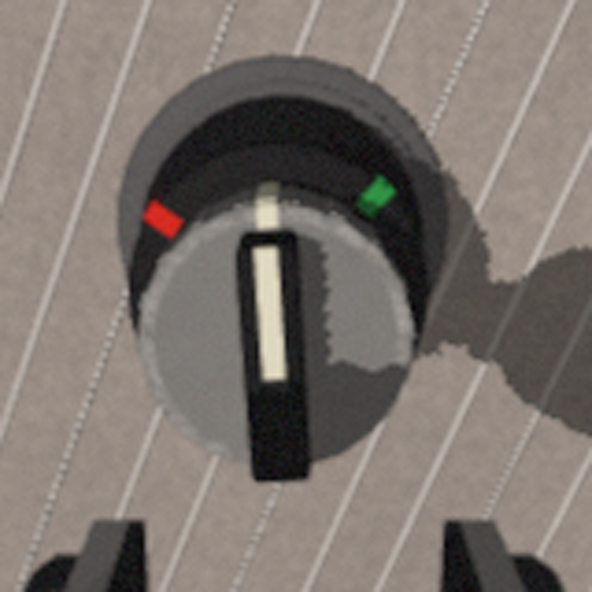

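```bash
python3 - <<'E'
from h import *
import pickle
k1,_,s1=pickle.load(open('w1.pkl','rb'));k2,_,s2=pickle.load(open('w2.pkl','rb'))
P={'bar':((316.8,179.7),(314.2,197.2)),'red':((260+161/5,100+257/5),(240+162/3.7,100+218/3.7)),'green':((260+400/5,100+231/5),(240+377/3.7,100+196/3.7)),
'barF':((260+278/5,100+274/5),(240+267/3.7,100+242/3.7)),'barN':((260+292/5,100+526/5),(240+281/3.7,100+478/3.7))}
H={'bar':.2025,'red':.131,'green':.131,'barF':.2025,'barN':.2025}
for n,(a,b) in P.items():
    print(n,tri([ray(k1,a),ray(k2,b)]),atz(k1,a,H[n]),atz(k2,b,H[n]))
from scipy.spatial.transform import Rotation as R
print(R.from_rotvec(s2['eef_rot']).as_matrix())
E
```

```text
bar (array([0.5183, 0.1013, 0.1953]), [np.float64(0.00010639125410173472), np.float64(0.00010639125410174333)]) [0.5198 0.1019 0.2025] [0.5203 0.1018 0.2025]
red (array([0.5269, 0.1398, 0.1302]), [np.float64(0.0005111232352769895), np.float64(0.0005111232352770061)]) [0.5268 0.1394 0.131 ] [0.5273 0.1402 0.131 ]
green (array([0.5543, 0.0838, 0.1148]), [np.float64(0.0003257407573876518), np.float64(0.00032574075738761127)]) [0.5558 0.0853 0.131 ] [0.5557 0.0861 0.131 ]
barF (array([0.5412, 0.1123, 0.183 ]), [np.float64(9.439785560995669e-05), np.float64(9.439785560996928e-05)]) [0.5438 0.113  0.2025] [0.5446 0.1132 0.2025]
barN (array([0.4936, 0.0896, 0.2013]), [np.float64(8.224812681703963e-05), np.float64(8.224812681698797e-05)]) [0.494  0.0897 0.2025] [0.4941 0.0898 0.2025]
[[ 0.3727  0.0017  0.928 ]
 [-0.928   0.0004  0.3727]
 [ 0.0003 -1.      0.0018]]
```

>>> arm_command(commands=[0, -0.05, 0, -0.4, 4, 0.4, 0, 0, -0.05, 0, -0.4, 7, 0.4, 0, 0, -0.05, 0, -0.4, 9, 0.4, 0, 0, -0.05, 0, -0.4, 10.3, 0.4, 0, 0, -0.05, 0, -0.4, 10.3, 0.4, 0, 0, -0.05, 0, -0.4, 10.3, 0.4, 0])

```text
t: 5.0
eef_pos: [0.519, 0.1011, 0.1878]
eef_rot: [-1.383, 0.884, -0.885]
contact_force: [0.1, 0.5, -0.2]
grip_width: 0.503
```

```bash
python3 look.py w3
```

```text
5.05 [0.5192 0.1012 0.1881] [-1.3821  0.8837 -0.8856] [ 0.1651  0.4401 -0.5897  1.8158  0.2913  0.9712 -1.6845] [-0.5422  0.0259  0.8671] [-0.0124 -0.0107 -0.01  ] 0.5006579409108918
```

View pics/w3.png

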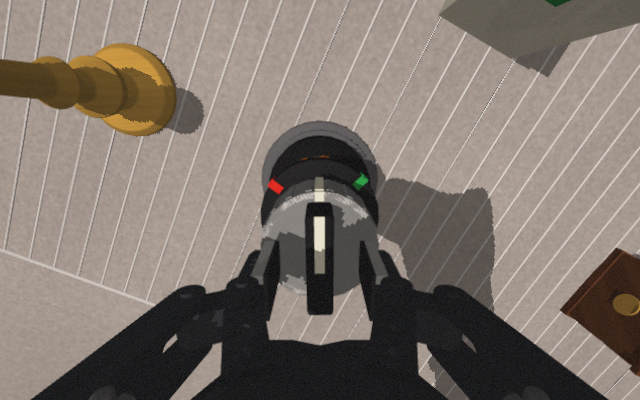

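>>> arm_command(commands=[0, 0, 0, 0, 0, 0, 0.4, 0, 0, 0, 0, 0, 0, 0.6, 0, 0, 0, 0, 0, 0, 0.6, 0, -0.06, 0, 0, 0, 0, 0.6, 0, -0.12, 0, 0, 0, 0, 0.6, 0, -0.18, 0, 0, 0, 0, 0.6, 0, -0.24, 0, 0, 0, 0, 0.6, 0, -0.3, 0, 0, 0, 0, 0.6, 0, -0.36, 0, 0, 0, 0, 0.6, 0, -0.42, 0, 0, 0, 0, 0.6])

```text
t: 6.05
eef_pos: [0.5187, 0.1009, 0.1873]
eef_rot: [-1.497, 0.56, -0.56]
contact_force: [-0.3, 0.1, 0.1]
grip_width: 0.198
```

```bash
python3 look.py w4
```

```text
6.1 [0.5187 0.1008 0.1872] [-1.4979  0.5571 -0.5576] [ 0.2381  0.4631 -0.705   1.8165  0.3535  0.991  -1.3244] [ 0.3625 -0.3408  0.3304] [-0.0254  0.0232 -0.0399] 0.1981611799334085
```

View pics/w4.png

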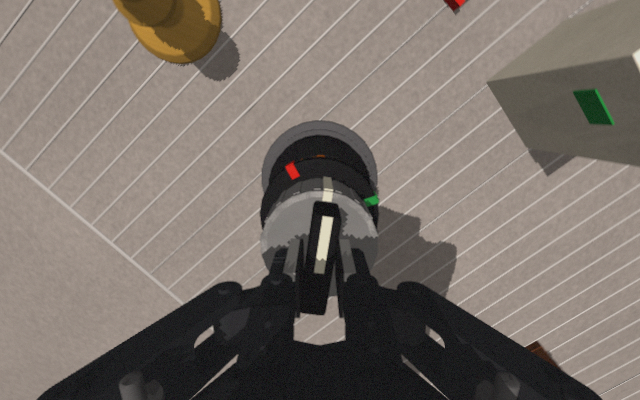

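>>> arm_command(commands=[0, -0.06, 0, 0, 0, 0, 0.6, 0, -0.12, 0, 0, 0, 0, 0.6, 0, -0.18, 0, 0, 0, 0, 0.6, 0, -0.24, 0, 0, 0, 0, 0.6, 0, -0.3, 0, 0, 0, 0, 0.6, 0, -0.36, 0, 0, 0, 0, 0.6, 0, -0.42, 0, 0, 0, 0, 0.6, 0, -0.47, 0, 0, 0, 0, 0.6, 0, -0.51, 0, 0, 0, 0, 0.6, 0, -0.55, 0, 0, 0, 0, 0.6])

```text
t: 7.1
eef_pos: [0.5186, 0.1008, 0.1871]
eef_rot: [-1.567, 0.132, -0.132]
contact_force: [0.1, 0.4, 0.1]
grip_width: 0.198
```

```bash
python3 look.py w5
```

```text
7.15 [0.5186 0.1008 0.1871] [-1.5669  0.1299 -0.1301] [ 0.3277  0.501  -0.8571  1.8157  0.4384  1.0265 -0.8677] [-0.685   0.2264  0.5534] [-0.0302  0.0608 -0.0321] 0.19846850749161504
```

View pics/w5.png

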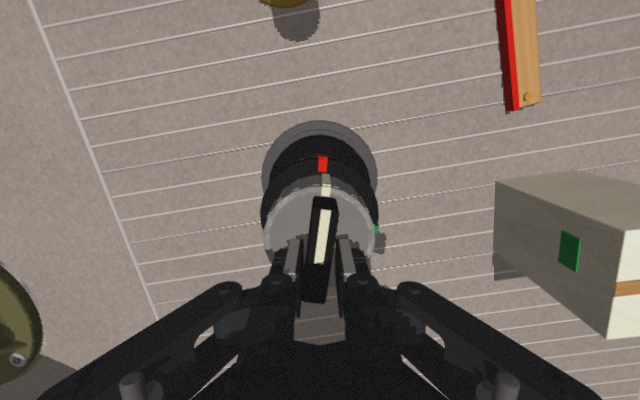

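```bash
python3 - <<'E'
from h import *
import pickle
c=np.array([.5187,.101])
k3=pickle.load(open('w3.pkl','rb'))[0];k5,im,s=pickle.load(open('w5.pkl','rb'))
def bar(az,z):
    d=np.array([np.cos(az),np.sin(az)])*.028
    return [[*(c+d),z],[*(c-d),z]]
print('w3',proj(k3,bar(np.radians(24.5),.2025)))
for z in (.2025,.193,.1865):
  for az in (70,74,78): print(z,az,proj(k5,bar(np.radians(az),z)).round(1).tolist(), 'mark',proj(k5,[[*(c+.036*np.array([np.cos(np.radians(az)),np.sin(np.radians(az))])),z-.054]]).round(1).tolist())
cv2.imwrite('pics/w5z.png',cv2.resize(im[110:330,220:420,::-1],None,fx=3.5,fy=2.7*3.5/2.7/1.3,interpolation=cv2.INTER_CUBIC))
E
```

```text
w3 [[320.9214 215.1525]
 [320.2054 314.8336]]
0.2025 70 [[330.6, 216.6], [310.2, 315.0]] mark [[329.7, 175.9]]
0.2025 74 [[326.5, 216.0], [313.9, 315.4]] mark [[325.9, 175.4]]
0.2025 78 [[322.3, 215.7], [317.6, 315.7]] mark [[322.0, 175.1]]
0.193 70 [[329.8, 210.0], [310.7, 303.5]] mark [[329.2, 172.9]]
0.193 74 [[326.0, 209.5], [314.2, 304.0]] mark [[325.5, 172.4]]
0.193 78 [[322.1, 209.2], [317.7, 304.2]] mark [[321.8, 172.1]]
0.1865 70 [[329.4, 206.0], [311.0, 296.4]] mark [[328.9, 171.0]]
0.1865 74 [[325.7, 205.5], [314.4, 296.8]] mark [[325.3, 170.5]]
0.1865 78 [[322.0, 205.2], [317.7, 297.1]] mark [[321.7, 170.3]]
```

View pics/w5z.png

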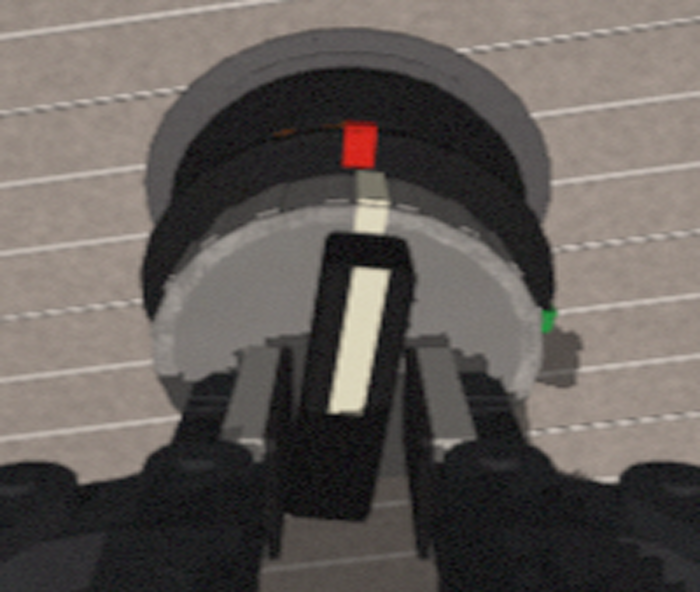

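>>> arm_command(commands=[0, 0, 0, 0, 0.5, 0, 0.6, 0, 0, 0, 0, 0.9, 0, 0.6, 0, 0.1, 0, 0, 0.9, 0, 0.6, 0, 0.2, 0, 0, 0.9, 0, 0.6, 0, 0.27, 0, 0, 0.9, 0, 0.6, 0, 0.33, 0, 0, 0.9, 0, 0.6, 0, 0.39, 0, 0, 0.9, 0, 0.6, 0, 0.45, 0, 0, 0.9, 0, 0.6, 0, 0.51, 0, 0, 0.9, 0, 0.6, 0, 0.57, 0, 0, 0.9, 0, 0.6])

```text
t: 8.15
eef_pos: [0.5183, 0.1008, 0.1776]
eef_rot: [-1.492, 0.58, -0.58]
contact_force: [0.2, -0.3, -0.1]
grip_width: 0.198
```

```bash
python3 look.py w6
```

```text
8.2 [0.5183 0.1008 0.1777] [-1.4914  0.5828 -0.5824] [ 0.2256  0.4709 -0.6878  1.8301  0.3573  0.9678 -1.36  ] [ 0.3002 -0.8274 -0.6093] [-0.0135  0.0213  0.0248] 0.1985856476430504
```

View pics/w6.png

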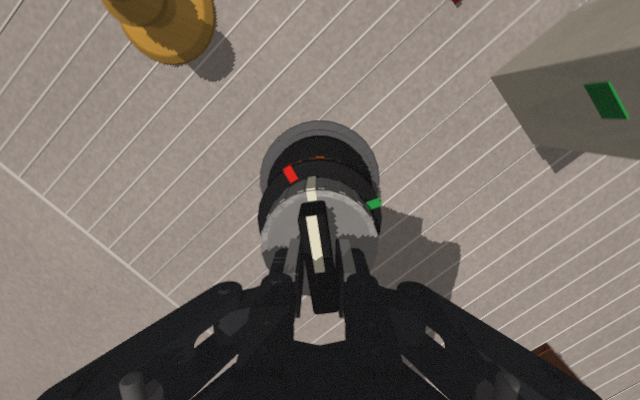

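>>> arm_command(commands=[0, 0.07, 0, 0, 0.0, 0, 0.6, 0, 0.14, 0, 0, 0.1, 0, 0.6, 0, 0.21, 0, 0, 0.1, 0, 0.6, 0, 0.28, 0, 0, 0.2, 0, 0.6, 0, 0.35, 0, 0, 0.2, 0, 0.6, 0, 0.42, 0, 0, 0.2, 0, 0.6, 0, 0.49, 0, 0, 0.3, 0, 0.6, 0, 0.56, 0, 0, 0.3, 0, 0.6, 0, 0.63, 0, 0, 0.3, 0, 0.6, 0, 0.7, 0, 0, 0.3, 0, 0.6])

```text
t: 9.2
eef_pos: [0.5184, 0.1008, 0.1747]
eef_rot: [-1.268, 1.113, -1.113]
contact_force: [0.5, 1.0, -1.1]
grip_width: 0.195
```

```bash
python3 look.py w7
```

```text
9.25 [0.5184 0.1009 0.1747] [-1.2666  1.1157 -1.1155] [ 0.1012  0.4409 -0.4944  1.8356  0.2557  0.9286 -1.9522] [-1.0157  0.4849 -0.6848] [-0.0649  0.008   0.0446] 0.20042862691399313
```

View pics/w7.png

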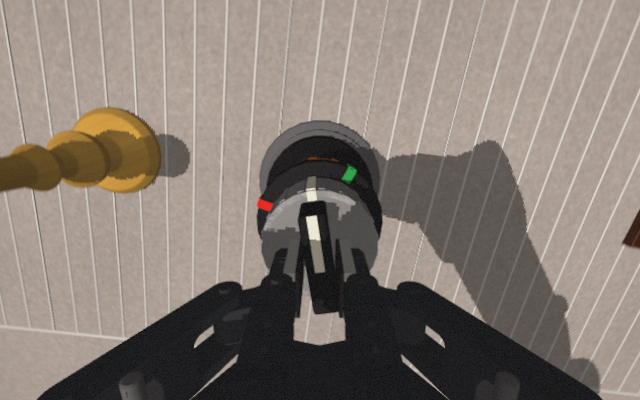

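>>> arm_command(commands=[0, 0.07, 0, 0, 0.0, 0, 0.6, 0, 0.14, 0, 0, 0.1, 0, 0.6, 0, 0.21, 0, 0, 0.1, 0, 0.6, 0, 0.28, 0, 0, 0.2, 0, 0.6, 0, 0.34, 0, 0, 0.2, 0, 0.6, 0, 0.4, 0, 0, 0.2, 0, 0.6, 0, 0.45, 0, 0, 0.3, 0, 0.6, 0, 0.5, 0, 0, 0.3, 0, 0.6, 0, 0.54, 0, 0, 0.3, 0, 0.6, 0, 0.58, 0, 0, 0.3, 0, 0.6])

```text
t: 10.25
eef_pos: [0.5184, 0.1009, 0.1717]
eef_rot: [-0.964, 1.53, -1.53]
contact_force: [-1.1, -0.0, -0.6]
grip_width: 0.199
```

```bash
python3 look.py w8
```

```text
10.3 [0.5184 0.1009 0.1718] [-0.9624  1.5321 -1.5321] [-0.0042  0.4267 -0.3382  1.8409  0.1758  0.9034 -2.4437] [ 0.2775  0.3114 -0.3602] [ 0.0096 -0.0589 -0.003 ] 0.20096244963606127
```

View pics/w8.png

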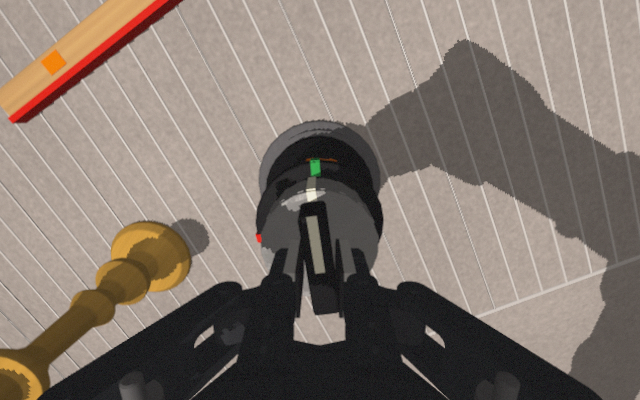

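>>> arm_command(commands=[0, 0.02, 0, 0, 0, 0, 0.6, 0, 0.04, 0, 0, 0, 0, 0.6, 0, 0.06, 0, 0, 0, 0, 0.6, 0, 0.06, 0, 0, 0, 0, 0.6])

```text
t: 10.7
eef_pos: [0.5185, 0.1009, 0.1719]
eef_rot: [-0.925, 1.573, -1.573]
contact_force: [0.2, -0.6, -1.5]
grip_width: 0.201
```

```bash
python3 look.py w9; python3 - <<'E'
import pickle,cv2
k,im,s=pickle.load(open('w9.pkl','rb'));_,im8,_=pickle.load(open('w8.pkl','rb'))
import numpy as np
c=np.hstack([im8[140:320,250:390],im[140:320,250:390]])
cv2.imwrite('pics/w9z.png',cv2.resize(c[:,:,::-1],None,fx=2.8,fy=2.8,interpolation=cv2.INTER_CUBIC))
E
```

```text
10.75 [0.5185 0.1008 0.1719] [-0.9252  1.5721 -1.5721] [-0.0145  0.4252 -0.3227  1.8407  0.1676  0.9022 -2.4926] [ 0.2017 -0.181  -1.5157] [-0.0094 -0.035   0.0446] 0.20021419652435735
```

View pics/w9z.png

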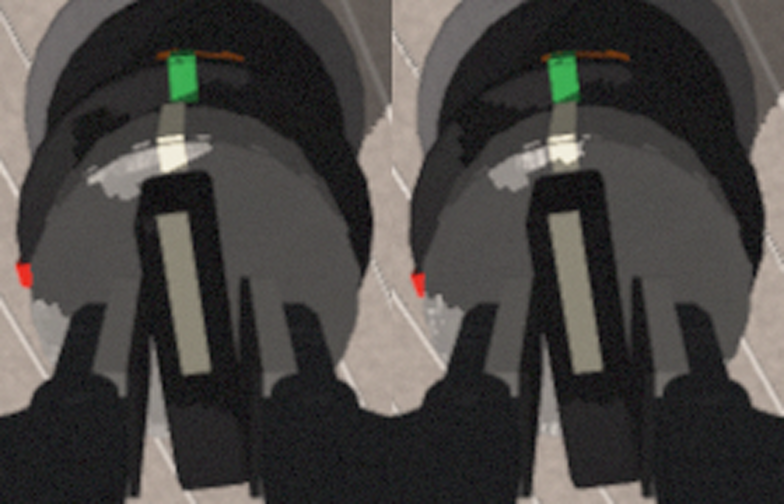

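>>> arm_command(commands=[0, 0.02, 0, 0, 0, 0, 0.6, 0, 0.04, 0, 0, 0, 0, 0.6, 0, 0.06, 0, 0, 0, 0, 0.6, 0, 0.06, 0, 0, 0, 0, 0.6])

```text
t: 11.15
eef_pos: [0.5184, 0.1009, 0.172]
eef_rot: [-0.885, 1.614, -1.614]
contact_force: [-1.0, -0.1, -1.9]
grip_width: 0.199
```

```bash
python3 look.py w10; python3 - <<'E'
import pickle,cv2
k,im,s=pickle.load(open('w10.pkl','rb'));_,im8,_=pickle.load(open('w9.pkl','rb'))
import numpy as np
c=np.hstack([im8[140:320,250:390],im[140:320,250:390]])
cv2.imwrite('pics/w10z.png',cv2.resize(c[:,:,::-1],None,fx=2.8,fy=2.8,interpolation=cv2.INTER_CUBIC))
E
```

```text
11.2 [0.5184 0.1009 0.1719] [-0.8857  1.6132 -1.6134] [-0.0257  0.4239 -0.3066  1.8409  0.1592  0.9009 -2.5438] [-0.9288 -0.0522 -1.2389] [-0.1258  0.021   0.409 ] 0.19916251126255316
```

View pics/w10z.png

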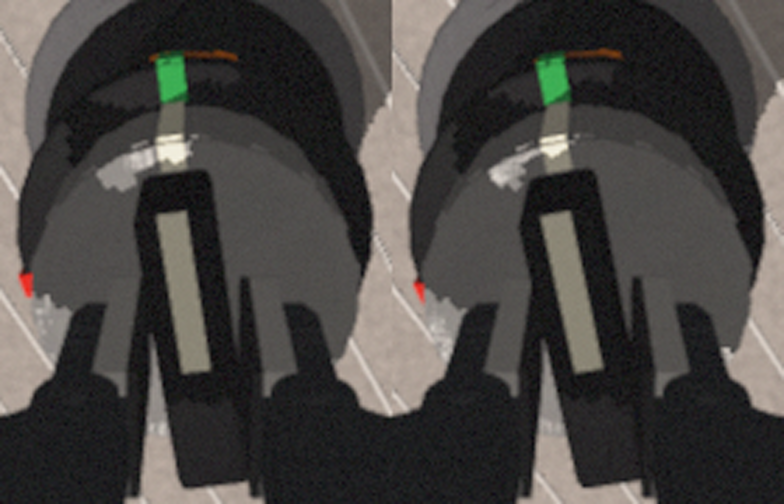

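>>> arm_command(commands=[0, -0.06, 0, 0, 0, 0, 0.6, 0, -0.12, 0, 0, 0, 0, 0.6, 0, -0.12, 0, 0, 0, 0, 0, 0, -0.12, 0, 0, 0, 0, 0, 0, -0.12, 0, 0, -1, 0, 0, 0, -0.12, 0, 0, -3, 0, 0, 0, -0.12, 0, 0, -7, 0, 0, 0, -0.12, 0, 0, -11, 0, 0, 0, -0.12, 0, 0, -11, 0, 0])

```text
t: 12.1
eef_pos: [0.5209, 0.102, 0.2881]
eef_rot: [-0.953, 1.526, -1.532]
contact_force: [0.4, -0.5, -0.1]
grip_width: 0.498
```

```bash
python3 look.py w11 bar_top cap_mark closed_mark; python3 - <<'E'
import pickle,cv2
from h import *
from workcell import arm
k,im,s=pickle.load(open('w11.pkl','rb'))
cv2.imwrite('pics/w11z.png',cv2.resize(im[110:250,240:400,::-1],None,fx=4,fy=4,interpolation=cv2.INTER_CUBIC))
c=np.array([.5187,.101])
for az in (-16,-19.5,-23):
  d=np.array([np.cos(np.radians(az)),np.sin(np.radians(az))])
  for z in (.193,.1865): print(az,z,proj(k,[[*(c+.028*d),z],[*(c-.028*d),z],[*(c+.036*d),z-.054]]).round(1).tolist())
im=arm.read_camera('scene'); cv2.imwrite('pics/s11.png',im[:,:,::-1])
E
```

```text
12.15 [0.5199 0.1015 0.2854] [-0.9564  1.5277 -1.5316] [ 0.0189  0.3214 -0.3601  1.6625  0.1217  1.1734 -2.3897] [ 0.0874 -0.0321 -0.1519] [-0.008   0.0688 -0.0267] 0.5009944266012737
bar_top [(0.9, [201.4, 324.7])]
cap_mark [(0.87, [152.5, 319.9]), (0.45, [69.8, 157.4])]
closed_mark [(0.73, [155.4, 321.0])]
-16 0.193 [[317.3, 172.1], [327.9, 233.1], [316.6, 154.1]]
-16 0.1865 [[317.4, 170.7], [327.8, 230.3], [316.7, 153.2]]
-19.5 0.193 [[319.3, 171.9], [326.0, 233.4], [318.8, 153.8]]
-19.5 0.1865 [[319.3, 170.4], [325.9, 230.6], [318.8, 152.9]]
-23 0.193 [[321.3, 171.7], [324.1, 233.5], [321.0, 153.6]]
-23 0.1865 [[321.3, 170.3], [324.1, 230.7], [321.0, 152.8]]
```

View pics/w11z.png

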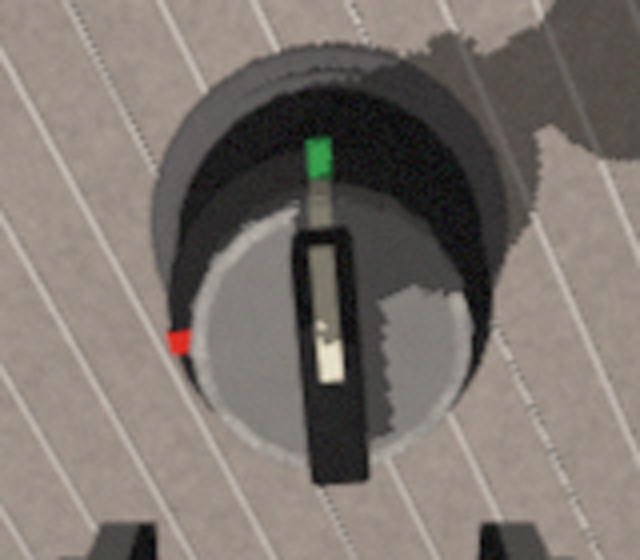

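View pics/s11.png

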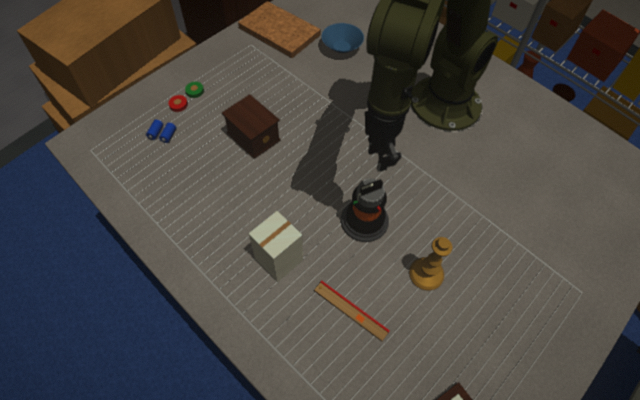

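```bash
python3 - <<'E'
from workcell import arm
print(arm.sense()['t'], arm.hand_in())
E
```

```text
the job is handed in; nothing more can be done
12.35 None
```

The cap is screwed home with its white mark at the green mark, and I handed the job in at about 12.4 s. No verdict is reported, so this rests on my own checks.

**What I did:** I straddled the grip bar with the jaws at about 17 mm, without squeezing it. I turned the cap back roughly 50° until it dropped, with the white mark about 6° short of the red one. Then I turned it about 92° clockwise, lowering the tool with it. At the end the turning moment rose from 0.04 to 0.41 N m, which I took as the hard stop. I backed off, opened the jaws and lifted clear.

**Last checks:**
- **Alignment:** in the final wrist picture the white and green marks line up and touch, and the cap looks level.
- **Height:** the near end of the bar is at row 230.5. The fully home height predicts 230.6, and the dropped height predicts 233.4.
- **Other goods:** by eye they stand where they were in the scene picture; I did not measure them again.
- **Contact:** the gripper is clear, at a TCP height of 0.285 m with contact force near zero.

**Disagreements:**
- The top and scene views put the torch axis about 4 mm from where the wrist views did. I used the wrist value, and the jaws turned out centred on the bar.
- The heights measured from two wrist views were off by up to 7 mm for the bar's middle, 16 mm for the green mark and 20 mm for the bar's far end. I therefore used the text's heights to place these points.

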